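Mount the lamp carriage on the dovetail and clamp it

TASK

Slide the lamp carriage onto the steel dovetail rail from the rail's open end, with its clamp knob on the side away from the robot, until it clicks over the sprung roller and sits fully home against the stop. Then tighten its clamp knob clockwise as far as it goes, let go, and leave the other things on the bench where they are.

Things in the scene. Friction and masses are not known exactly. Their poses are not given: they have to be found in the camera images.
- dock: fixed mount: cream foot plate 190 x 120 x 10 mm, 34 mm wide pedestal up to 26 mm, and on it a steel dovetail rail 160 mm long (x -80 to +80 mm), 48 mm wide at its top, 30 mm at its root, top 42 mm above the bench. Origin: on the bench under the rail's middle. +x is the slide-in direction, z up. The entry end lies to the robot's left, +y roughly away from the robot.
- entry (a point): centre of the rail's top edge at its open entry end, at dock (-80, 0, 42) mm; axes as the dock's. The last 20 mm of the rail taper by 3 mm at the sides and top as a lead-in
- stop (a point): middle of the face of the dark cross stop that closes the rail's far end, at dock (65, 0, 50) mm; the stop is 15 mm thick, 64 mm wide, its top 58 mm above the bench
- roller (a point): sprung steel roller sticking out of the rail's -y flank, at dock (25, -22, 34) mm. The sliding carriage pushes it in (up to about 10 N along the rail) over the last 50 mm, and it clicks into a gap in the carriage's side as the carriage meets the stop
- home (a point): where the carriage's housing centre (carriage_grip) is when the carriage is fully home against the stop: dock (25, 0, 79) mm; axes as the dock's
- carriage_grip (a point): centre of the loose carriage's black lamp housing, the place to grip: a block 40 (x) x 44 (y) x 50 mm high with a round window on top. It stands mid on an aluminium plate 80 x 80 x 12 mm whose top is 25 mm below this point. Centre 51 mm above the carriage's feet. x: sliding direction, to lie along the dock's x; z up. 0.35 to 0.8 kg with its knob, balance within 20 mm of here
- carriage_base (a point): centre of the plate's underside, which runs on the rail's top, 37 mm below carriage_grip. Two legs 14 mm deep under it have undercut flanks that fit the dovetail with 1.4 mm sideways clearance on each side and about 2.4 mm of upward play. An arm on the carriage's +y side, reaching 59 mm past the plate's edge, carries the clamp knob
- knob_grip (a point): grip point of the carriage's clamp knob, 76 mm to +y of carriage_grip and 3 mm above it: a black upright bar 50 mm long (x), 14 mm thick (y), turning about the vertical axis through this point; bar top 10 mm above, a 40 mm disc 22 mm below. The point turns with the knob; at joint 0 its x lies along the carriage's x
- clamp_knob (a joint): turn of the clamp knob in rad: 0 fully loose to 1.4 hard stop (tight), growing clockwise seen from above; starts at 0 to 0.3. Tightening drives a pad out of the carriage's +y leg against the rail; it bites from about 1.1 on. Friction 0.05 N m, rising to about 0.2 N m before the hard stop; left tight it stays within about 0.1 rad of where it was turned
- dish: bystander, to be left alone: round clear glass dish, 92 mm across, 16 mm high, with a round white circuit board in it; origin at the centre of its underside
- lens: bystander, to be left alone: spare black microscope lens barrel standing upright, 60 mm across, 60 mm high; origin at the centre of its underside
- solvent: bystander, to be left alone: amber glass bottle, 56 mm across, 130 mm high; origin at the centre of its underside
- cup: bystander, to be left alone: grey plastic cup, 72 mm across, 80 mm high; origin at the centre of its underside
- brush: bystander, to be left alone: wooden-handled brush lying down, 170 mm long; origin at mid-length, on the bench
- driver: bystander, to be left alone: black-handled screwdriver lying down, 180 mm long; origin at mid-length, on the bench
- board: bystander, to be left alone: green rectangular circuit board lying flat, 110 x 80 mm; origin at the centre of its underside

How it is judged:
By the outcome, as a careful person would: the job done as asked, in the order asked, and still so for the second after the job is handed in, with the robot touching nothing.
It also fails if it takes over 61 s, if anything falls off the work surface, if the arm or the gripper's body presses on something with over 40 N, if the wrist force passes 120 N, or if a joint passes its speed limit or range.

ROBOT

A 7-joint arm with a two-finger parallel gripper is mounted at the origin on the work surface. World frame = base frame: x ahead of the robot, y to its left, z up, the work surface at z = 0. Lengths are in m, angles in rad, forces in N, time in s.
With the tool pointing down it reaches from about 0.425 to 1.025 m from the base axis. Payload 9.4 kg.
Tool frame: the origin (TCP) lies midway between the tips of the shut fingers; the grasp point (between the pads) lies 19 mm behind it; y points along the fingers, x is the direction in which the jaws open and shut, and the axes are right-handed (so a half turn about y gives the same grasp; the last joint's range is limited). The gripper opens to 93 mm and grips with 3 to 60 N. Pads are 15 mm wide; open, the fingers measure 128 mm over their backs; the gripper's body (75 mm by 188 mm) begins 65 mm behind the grasp point.
Start: joints at [1.167, 0.599, -0.003, 1.599, 0.002, 0.943, -0.08], TCP at [0.233, -0.687, 0.219] pointing down, gripper open.
Joint ranges: [-2.57, 2.57], [-0.35, 1.97], [-1.29, 1.29], [0.11, 2.56], [-1.05, 4.19], [0.11, 1.86], [-2.63, 2.63]. Speed limits (rad/s): [2.22, 2.22, 3.01, 3.01, 3.14, 3.14, 3.14].

INTERFACE

Orientations are given as [roll, pitch, yaw] about the fixed x, y, z axes, in that order (R = Rz(yaw) Ry(pitch) Rx(roll)).
In Python, from plant import robot, camera, get_calibration gives the robot as it stands.
- The arm moves only by the shell command python3 -m creep 'ROWS' [FORCE]. ROWS is JSON, a list of rows, each an object of numbers: "x", "y", "z": the shift along the tool's x, y, z in mm; "ax", "ay", "az": the turn, a rotation vector about the tool's x, y, z in rad; "claw": the opening, from 0 (shut) to 1 (fully open). A call has 1 to 8 rows; each row is the pose to reach, as a shift and turn from the pose commanded when the call began, along the tool's axes at that moment; what a row does not reach only later rows make up. A row lasts 1/10 s, in which the tool goes at most 50 mm and 8.59 degrees, less where a joint would pass 70% of its speed; a pose out of reach is approached as far as the arm can. A call with a gripper value outside its range is refused whole. The fingers move at their own pace and stop on an object; FORCE is the grip in N (left out, the last holds). Time passes only in rows, so rows that repeat a pose let the fingers close. It gives the time, the measured TCP pose, the force and the opening at its end, in the units of the state.
- robot.state(): the state, without advancing time (a new reading comes with each control period).
- camera(name): name is "side" or "top"; returns the picture (480x640x3 uint8, blue, green, red); there is no depth.
- get_calibration(name): a dict with "camera_matrix" (3x3 intrinsics, pixels), "R" (3x3) and "t" (3): a world point X has camera coordinates R X + t. Camera axes: x right, y down, z forward; pixel columns grow to the right and rows downward; lengths in m; the calibration is good to about 2 mm. A picture is of the moment at which its call begins. get_calibration takes no time and is no camera call.
- robot.hand_in(): hands the job in, once; it reports no verdict.
The state is a dict: "clock": time; "q": joint angles; "qd": joint speeds; "effort": joint torques, N m; "ee_pos": TCP position; "eef_rot": TCP orientation; "contact_force": force on the tool from outside, world axes, zero at the start; "torque": the same for the moment, N m; "width": finger opening in m.
Only numpy, scipy, OpenCV 4.12 (cv2) and the standard library are available. Lean on these libraries where they do the work, as an engineer would, in place of code of your own. Each camera call takes 0.05 s, during which the arm holds its last target. There are 200 camera calls.

## Working session

There is one attempt and no reset: what is moved stays moved. The work goes in short steps, Python scripts to look and compute and a shell command to move; the robot and the scene stay as the last step left them, time stands still between calls to the robot, and variables do not carry over. Pictures are saved under pics/ and viewed, about 8 in all and at most 12, crops included, and the job is handed in when it is done.

```bash
ls; mkdir -p pics
python3 - <<'E'
from plant import robot,camera,get_calibration
import cv2
for n in("side","top"):
    cv2.imwrite(f"pics/{n}0.png",camera(n)); c=get_calibration(n); print(n,c)
print(robot.state())
E
```

```text
pics
side {'camera_matrix': array([[435.41374915,   0.        , 313.86867803],
       [  0.        , 435.41374915, 233.57238543],
       [  0.        ,   0.        ,   1.        ]]), 'R': array([[-0.9987997 , -0.04836859, -0.00772282],
       [-0.02552041,  0.64846663, -0.76081518],
       [ 0.04180754, -0.75970488, -0.64892266]]), 't': array([0.58435446, 0.10861415, 0.98283478])}
top {'camera_matrix': array([[535.72023146,   0.        , 311.87150699],
       [  0.        , 535.72023146, 237.0763965 ],
       [  0.        ,   0.        ,   1.        ]]), 'R': array([[ 0.02317395, -0.99971401,  0.00590433],
       [-0.99031019, -0.02376405, -0.13682469],
       [ 0.13692587, -0.00267635, -0.99057768]]), 't': array([-0.05502517,  0.61216536,  1.1242911 ])}
{'clock': 0.1, 'q': array([ 1.16729006,  0.60004207, -0.00252418,  1.60002236,  0.00179064,
        0.94290246, -0.07980827]), 'qd': array([-0.00060121, -0.00081752,  0.00080916, -0.00254016,  0.00076503,
       -0.00122017,  0.00129391]), 'effort': array([ 5.75209546e-03, -7.66560388e+01,  1.50236763e+00, -2.52939141e+01,
       -5.22777590e-02,  1.35451686e-02,  5.54337896e-05]), 'ee_pos': array([ 0.23258237, -0.68623457,  0.21785863]), 'eef_rot': array([-1.57092795e+00,  1.36586947e-03, -1.24396131e+00]), 'contact_force': array([0.0041933 , 0.70370315, 0.47096644]), 'torque': array([ 0.05055813, -0.05013684, -0.02203187]), 'width': 0.09289788550886309}
```

View pics/top0.png

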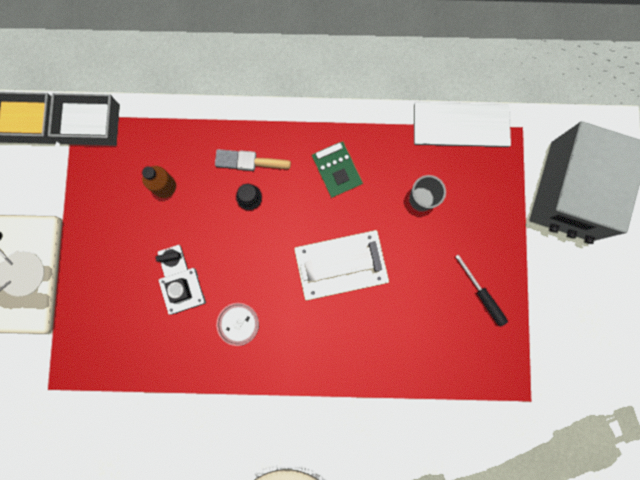

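View pics/side0.png

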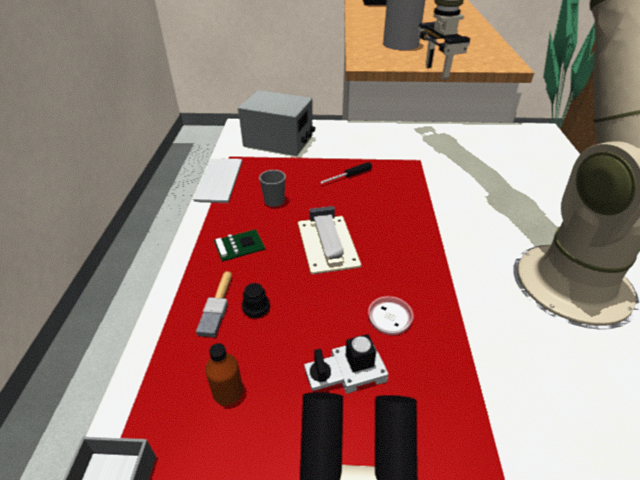

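The top view shows the carriage at (180,290) with its knob at (170,258), away from the robot. The dock is at (342,265) with its entry end on the left and the stop at (376,257). Next I'll zoom in and measure both from the two views.

```bash
cat > h.py <<'E'
import numpy as np,cv2
from plant import robot,camera,get_calibration
C={n:get_calibration(n) for n in("side","top")}
def ray(n,p):
    c=C[n];d=c["R"].T@np.linalg.solve(c["camera_matrix"],[p[0],p[1],1]);return -c["R"].T@c["t"],d
def onz(n,p,z):
    o,d=ray(n,p);return o+d*(z-o[2])/d[2]
def tri(ps,pt):
    a,d=ray("side",ps);b,e=ray("top",pt)
    s=np.linalg.lstsq(np.c_[d,-e],b-a,rcond=None)[0];P,Q=a+d*s[0],b+e*s[1]
    return (P+Q)/2,np.linalg.norm(P-Q)
def px(n,X):
    c=C[n];v=c["camera_matrix"]@(c["R"]@np.asarray(X)+c["t"]);return v[:2]/v[2]
def rect(n,im,p,z):
    hsv=cv2.cvtColor(im,cv2.COLOR_BGR2HSV)
    m=((hsv[...,1]<100)).astype(np.uint8)
    k,l=cv2.connectedComponents(m);
    c=max(cv2.findContours((l==l[p[1],p[0]]).astype(np.uint8),cv2.RETR_EXTERNAL,cv2.CHAIN_APPROX_NONE)[0],key=len)[:,0]
    return np.array([onz(n,q,z)[:2] for q in c])
E
python3 - <<'E'
from h import *
T=cv2.imread("pics/top0.png");S=cv2.imread("pics/side0.png")
for n,im,p in(("top",T,(300,262)),("side",S,(345,262))):
    r=cv2.minAreaRect((rect(n,im,p,.01)*1000).astype(np.float32));print(n,r)
def crop(im,x,y,w,h,s):return cv2.resize(im[y:y+h,x:x+w],(w*s,h*s),interpolation=cv2.INTER_CUBIC)
a=np.hstack([crop(T,145,238,80,60+20,4)[:300],crop(T,290,228,110,75,4)])
b=np.hstack([crop(S,300,330,95,75,4),crop(S,290,202,75,75,4)])
w=max(a.shape[1],b.shape[1]);P=lambda i:cv2.copyMakeBorder(i,0,0,0,w-i.shape[1],0)
cv2.imwrite("pics/z.png",np.vstack([P(a),P(b)]));print(w)
E
```

```text
top ((557.7123413085938, -106.9056396484375), (121.15992736816406, 191.21929931640625), 13.355512619018555)
side ((561.5733032226562, -123.56118774414062), (120.93658447265625, 241.8473663330078), 13.545782089233398)
760
```

View pics/z.png

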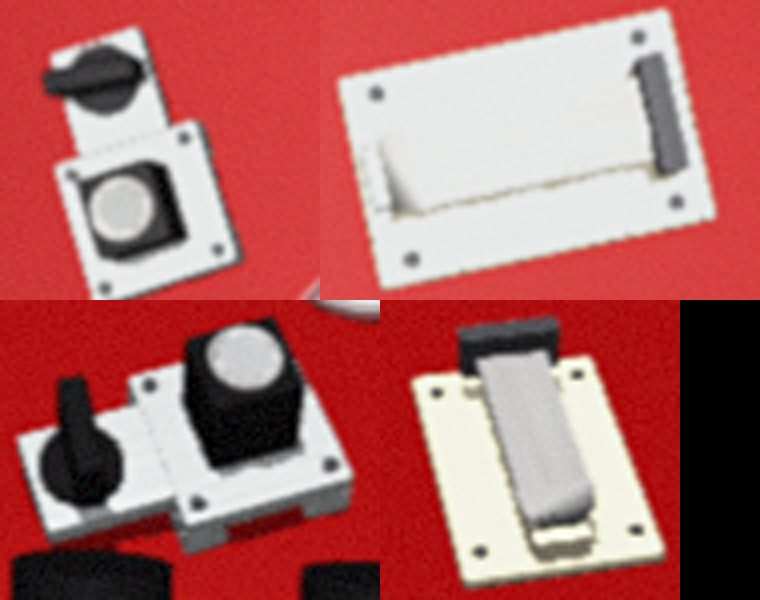

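Run:
```python
from h import *
k=lambda u,v,x,y:(x+(u+.5)/4-.5,y+(v+.5)/4-.5)
t=lambda u,v:k(u,v,145,238); s=lambda u,v:k(u,v-300,300,330)
td=lambda u,v:k(u-320,v,290,228); sd=lambda u,v:k(u-380,v-300,290,202)
np.set_printoptions(precision=4,suppress=True)
print("window",tri(s(245,357),t(122,209)))
A=[onz("top",t(*p),.026)[:2] for p in((71,175),(184,138),(218,250),(105,288))]
print("plate screws mean",np.mean(A,0));f=lambda a,b:np.degrees(np.arctan2(*(b-a)[::-1]))
print("yaw x",f(A[0],A[1]),f(A[3],A[2]),"yaw y-90",f(A[3],A[0])-90,f(A[2],A[1])-90)
for a,b in(((150,385),(71,175)),):print("?",tri(s(*a),t(*b)))
for a in((150,385),(331,465),(197,503)):print("side screw z26",onz("side",s(*a),.026), "from",A)
print("knob bar ends z64",onz("top",t(45,82),.064),onz("top",t(143,72),.064))
D=[tri(sd(*a),td(*b)) for a,b in(((480,551),(376,93)),((436,393),(376,93)),((436,393),(638,36)),((577,374),(676,201)),((636,530),(411,259)),((480,551),(376,93)))]
for d in D[2:]:print("dock screw",d)
m=np.mean([d[0] for d in D[2:]],0);print(m)
print("stop top",tri(sd(508,331),td(661,113)))
# rail yaw from top-view screws
B=[onz("top",td(*p),.01)[:2] for p in((376,93),(638,36),(676,201),(411,259))]
print("dock yaw",f(B[0],B[1]),f(B[3],B[2]),f(B[3],B[0])-90,f(B[2],B[1])-90,np.mean(B,0))
S_=[onz("side",sd(*p),.01)[:2] for p in((480,551),(436,393),(577,374),(636,530))]
print("side dock yaw",f(S_[0],S_[1]),f(S_[3],S_[2]),np.mean(S_,0))
```

```text
window (array([0.4902, 0.2417, 0.0759]), np.float64(0.0013485530505096155))
plate screws mean [0.4909 0.2417]
yaw x -70.31617275935898 -70.00612174553687 yaw y-90 -69.93888074115159 -70.2023621922259
? (array([0.5195, 0.2658, 0.0855]), np.float64(0.024218910629857773))
side screw z26 [0.5303 0.2238 0.026 ] from [array([0.5103, 0.2829]), array([0.5319, 0.2225]), array([0.4716, 0.2008]), array([0.4498, 0.2608])]
side screw z26 [0.4484 0.2625 0.026 ] from [array([0.5103, 0.2829]), array([0.5319, 0.2225]), array([0.4716, 0.2008]), array([0.4498, 0.2608])]
side screw z26 [0.509  0.2841 0.026 ] from [array([0.5103, 0.2829]), array([0.5319, 0.2225]), array([0.4716, 0.2008]), array([0.4498, 0.2608])]
knob bar ends z64 [0.5573 0.2893 0.064 ] [0.5638 0.2377 0.064 ]
dock screw (array([ 0.621 , -0.169 ,  0.0078]), np.float64(0.0023078575316688664))
dock screw (array([ 0.5293, -0.1908,  0.009 ]), np.float64(0.0016591139421129031))
dock screw (array([ 0.4938, -0.0445,  0.0088]), np.float64(0.0018238481695486363))
dock screw (array([ 0.5853, -0.0229,  0.009 ]), np.float64(0.0020384480564543117))
[ 0.5573 -0.1068  0.0087]
stop top (array([ 0.5738, -0.1767,  0.0538]), np.float64(0.000744835774815089))
dock yaw -76.28530443684585 -76.37226148452585 -76.71775627062058 -76.61135183353106 [ 0.5582 -0.1068]
side dock yaw -76.24348630555119 -76.33899121515233 [ 0.5563 -0.1051]
```

Measurements agree with the sizes given:

| Item | x, y (m) | yaw | Check |
|---|---|---|---|
| Dock | 0.5575, -0.1068 | -76.45° | screws at z ≈ 9 mm (10 given) |
| Carriage | 0.4906, 0.2417 | -70.1° | window at z ≈ 76 mm (76 given) |
| Knob | – | – | joint ≈ 0.2 rad |

Now I'll work out the moves.

```bash
cat >> h.py <<'E'
from scipy.spatial.transform import Rotation as Ro
def go(pos,yawdeg):
    s=robot.state();R=Ro.from_euler("xyz",s["eef_rot"]);T=Ro.from_euler("xyz",[-90,0,yawdeg],degrees=True)
    d=R.inv().apply(np.array(pos)-s["ee_pos"])*1000;a=(R.inv()*T).as_rotvec()
    print("t",round(s["clock"],2),"pos",s["ee_pos"].round(4),"rpy",np.degrees(s["eef_rot"]).round(2),"w",round(s["width"],4),"F",s["contact_force"].round(1),"T",s["torque"].round(2))
    print("   xyz",d.round(1),"a",a.round(4),"dist",np.linalg.norm(d).round(0))
D0=np.array([.5575,-.1068,0]);YD=-76.45
def dock(x,y,z):
    return D0+Ro.from_euler("z",YD,degrees=True).apply([x/1000,y/1000,z/1000])
E
python3 -c "
from h import *
go((.50,-.2,.2),-71);go((.4906,.2417,.15),-70.1)"
```

```text
t 0.1 pos [ 0.2326 -0.6862  0.2179] rpy [-9.001e+01  8.000e-02 -7.127e+01] w 0.0929 F [0.  0.7 0.5] T [ 0.05 -0.05 -0.02]
   xyz [-374.6   18.3  409.4] a [ 0.0001 -0.0048 -0.0014] dist 555.0
t 0.1 pos [ 0.2326 -0.6862  0.2179] rpy [-9.001e+01  8.000e-02 -7.127e+01] w 0.0929 F [0.  0.7 0.5] T [ 0.05 -0.05 -0.02]
   xyz [-795.9   68.9  542.3] a [ 0.0001 -0.0205 -0.0014] dist 966.0
```

```bash
python3 -m creep '[{"x":-34,"y":2,"z":37,"claw":1},{"x":-68,"y":4,"z":74,"claw":1},{"x":-102,"y":6,"z":111,"claw":1},{"x":-136,"y":8,"z":148,"claw":1},{"x":-170,"y":10,"z":185,"claw":1},{"x":-204,"y":12,"z":222,"claw":1},{"x":-238,"y":14,"z":260,"claw":1},{"x":-272,"y":16,"z":297,"claw":1}]'; python3 -c "
from h import *
go((.50,-.2,.2),-71);go((.4906,.2417,.15),-70.1)"
```

```text
t 0.1 pos [ 0.2326 -0.6862  0.2179] rpy [-9.001e+01  8.000e-02 -7.127e+01] w 0.0929 F [0.  0.7 0.5] T [ 0.05 -0.05 -0.02]
   xyz [-374.6   18.3  409.4] a [ 0.0001 -0.0048 -0.0014] dist 555.0
t 0.1 pos [ 0.2326 -0.6862  0.2179] rpy [-9.001e+01  8.000e-02 -7.127e+01] w 0.0929 F [0.  0.7 0.5] T [ 0.05 -0.05 -0.02]
   xyz [-795.9   68.9  542.3] a [ 0.0001 -0.0205 -0.0014] dist 966.0schema error: expected keys x, y, z, ax, ay, az, claw
```

```bash
python3 -m creep '[{"x":-34,"y":2,"z":37,"ax":0,"ay":0,"az":0,"claw":1},{"x":-68,"y":4,"z":74,"ax":0,"ay":0,"az":0,"claw":1},{"x":-102,"y":6,"z":111,"ax":0,"ay":0,"az":0,"claw":1},{"x":-136,"y":8,"z":148,"ax":0,"ay":0,"az":0,"claw":1},{"x":-170,"y":10,"z":185,"ax":0,"ay":0,"az":0,"claw":1},{"x":-204,"y":12,"z":222,"ax":0,"ay":0,"az":0,"claw":1},{"x":-238,"y":14,"z":260,"ax":0,"ay":0,"az":0,"claw":1},{"x":-272,"y":16,"z":297,"ax":0,"ay":0,"az":0,"claw":1}]'; python3 -c "
from h import *
go((.50,-.2,.2),-71);go((.4906,.2417,.15),-70.1)"
```

```text
clock: 0.9
ee_pos: [0.4258, -0.3345, 0.2026]
eef_rot: [-1.571, 0.0, -1.244]
contact_force: [0.2, 0.3, -0.2]
width: 0.0929
t 0.9 pos [ 0.4258 -0.3345  0.2026] rpy [-9.001e+01  1.000e-02 -7.128e+01] w 0.0929 F [ 0.2  0.3 -0.2] T [-0.05 -0.1   0.01]
   xyz [-103.6    2.6  113.5] a [ 0.0001 -0.0049 -0.0001] dist 154.0
t 0.9 pos [ 0.4258 -0.3345  0.2026] rpy [-9.001e+01  1.000e-02 -7.128e+01] w 0.0929 F [ 0.2  0.3 -0.2] T [-0.05 -0.1   0.01]
   xyz [-524.9   52.6  246.3] a [ 0.0001 -0.0206 -0.0001] dist 582.0
```

```bash
python3 -m creep '[{"x":-34,"y":1,"z":35,"ax":0,"ay":0,"az":0,"claw":1},{"x":-69,"y":2,"z":70,"ax":0,"ay":0,"az":0,"claw":1},{"x":-104,"y":3,"z":104,"ax":0,"ay":-0.005,"az":0,"claw":1},{"x":-149,"y":6,"z":122,"ax":0,"ay":-0.01,"az":0,"claw":1},{"x":-194,"y":9,"z":138,"ax":0,"ay":-0.015,"az":0,"claw":1},{"x":-239,"y":12,"z":154,"ax":0,"ay":-0.02,"az":0,"claw":1},{"x":-284,"y":15,"z":169,"ax":0,"ay":-0.02,"az":0,"claw":1},{"x":-329,"y":18,"z":184,"ax":0,"ay":-0.02,"az":0,"claw":1}]'; python3 -c "
from h import *
go((.4906,.2417,.15),-70.1)"
```

```text
clock: 1.7
ee_pos: [0.4935, 0.0361, 0.1846]
eef_rot: [-1.571, -0.0, -1.224]
contact_force: [0.1, -0.7, -0.5]
width: 0.0929
t 1.7 pos [0.4935 0.0361 0.1846] rpy [-90.01  -0.   -70.14] w 0.0929 F [ 0.1 -0.7 -0.5] T [-0.02 -0.04 -0.03]
   xyz [-194.3   34.5   67.2] a [ 0.0002 -0.0006  0.    ] dist 208.0
```

```bash
python3 -m creep '[{"x":-45,"y":8,"z":16,"ax":0,"ay":0,"az":0,"claw":1},{"x":-90,"y":16,"z":32,"ax":0,"ay":0,"az":0,"claw":1},{"x":-135,"y":24,"z":48,"ax":0,"ay":0,"az":0,"claw":1},{"x":-170,"y":30,"z":60,"ax":0,"ay":0,"az":0,"claw":1},{"x":-194,"y":34,"z":67,"ax":0,"ay":0,"az":0,"claw":1},{"x":-194,"y":34,"z":67,"ax":0,"ay":0,"az":0,"claw":1}]'
python3 - <<'E'
from h import *
go((.4906,.2417,.04),-70.1)
a=camera("side");b=camera("top")
cv2.imwrite("pics/c1.png",np.hstack([cv2.resize(a[280:430,260:440],(400,333)),cv2.resize(b[200:350,100:280],(400,333))]))
E
```

```text
clock: 2.3
ee_pos: [0.4899, 0.2438, 0.1498]
eef_rot: [-1.571, 0.002, -1.218]
contact_force: [0.2, -0.1, 0.1]
width: 0.0932
t 2.3 pos [0.4899 0.2438 0.1498] rpy [-9.003e+01  9.000e-02 -6.980e+01] w 0.0932 F [ 0.2 -0.1  0.1] T [0.01 0.04 0.  ]
   xyz [  2.4 109.8   0. ] a [ 0.0006  0.0052 -0.0015] dist 110.0
```

View pics/c1.png

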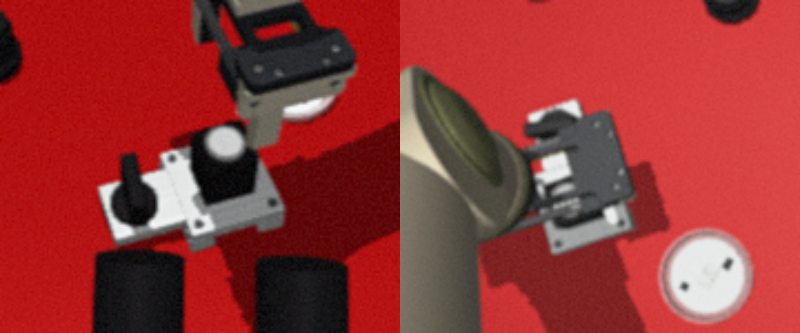

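The gripper hangs above the housing with the jaws along the sliding axis, and the carriage hasn't moved. Descending now.

```bash
python3 -m creep '[{"x":1,"y":30,"z":0,"ax":0,"ay":0,"az":0,"claw":1},{"x":1,"y":60,"z":0,"ax":0,"ay":0,"az":0,"claw":1},{"x":1,"y":80,"z":0,"ax":0,"ay":0,"az":0,"claw":1},{"x":1,"y":95,"z":0,"ax":0,"ay":0,"az":0,"claw":1},{"x":1,"y":105,"z":0,"ax":0,"ay":0,"az":0,"claw":1},{"x":1,"y":110,"z":0,"ax":0,"ay":0,"az":0,"claw":1},{"x":1,"y":110,"z":0,"ax":0,"ay":0,"az":0,"claw":1}]'; python3 -c "
from h import *
go((.4906,.2417,.04),-70.1)"
```

```text
clock: 3.1
ee_pos: [0.4914, 0.2378, 0.0406]
eef_rot: [-1.571, -0.0, -1.225]
contact_force: [-0.2, -0.2, 0.3]
width: 0.093
t 3.1 pos [0.4914 0.2378 0.0406] rpy [-9.003e+01 -2.000e-02 -7.018e+01] w 0.093 F [-0.2 -0.2  0.3] T [ 0.01  0.02 -0.02]
   xyz [-3.9  0.6  0.6] a [ 0.0005 -0.0014  0.0004] dist 4.0
```

```bash
python3 -m creep '[{"x":-4,"y":0,"z":0,"ax":0,"ay":0,"az":0,"claw":1},{"x":-4,"y":0,"z":0,"ax":0,"ay":0,"az":0,"claw":0.4},{"x":-4,"y":0,"z":0,"ax":0,"ay":0,"az":0,"claw":0.2},{"x":-4,"y":0,"z":0,"ax":0,"ay":0,"az":0,"claw":0.2},{"x":-4,"y":0,"z":0,"ax":0,"ay":0,"az":0,"claw":0.2},{"x":-4,"y":0,"z":0,"ax":0,"ay":0,"az":0,"claw":0.2},{"x":-4,"y":0,"z":0,"ax":0,"ay":0,"az":0,"claw":0.2},{"x":-4,"y":0,"z":0,"ax":0,"ay":0,"az":0,"claw":0.2}]' 55; python3 -c "
from h import *
go((.4906,.2417,.04),-70.1)"
```

```text
clock: 3.9
ee_pos: [0.4899, 0.2423, 0.0407]
eef_rot: [-1.571, -0.0, -1.224]
contact_force: [-0.2, 1.4, 0.2]
width: 0.0414
t 3.9 pos [0.4899 0.2423 0.0407] rpy [-90.    -0.   -70.13] w 0.0414 F [-0.2  1.4  0.2] T [-0.05 -0.01 -0.01]
   xyz [0.8 0.7 0.4] a [ 0.0001 -0.0005  0.    ] dist 1.0
```

```bash
python3 -m creep '[{"x":0,"y":-5,"z":0,"ax":0,"ay":0,"az":0,"claw":0},{"x":0,"y":-15,"z":0,"ax":0,"ay":0,"az":0,"claw":0},{"x":0,"y":-35,"z":0,"ax":0,"ay":0,"az":0,"claw":0},{"x":0,"y":-60,"z":0,"ax":0,"ay":0,"az":0,"claw":0},{"x":0,"y":-80,"z":0,"ax":0,"ay":0,"az":0,"claw":0},{"x":0,"y":-80,"z":0,"ax":0,"ay":0,"az":0,"claw":0}]' 55; python3 -c "
from h import *
p=dock(-145,0,110);print(p)
go(p,YD)"
```

```text
clock: 4.5
ee_pos: [0.491, 0.2429, 0.1234]
eef_rot: [-1.567, 0.001, -1.224]
contact_force: [0.3, 0.4, -5.5]
width: 0.0398
[0.52352739 0.03416405 0.11      ]
t 4.5 pos [0.491  0.2429 0.1234] rpy [-8.977e+01  5.000e-02 -7.014e+01] w 0.0398 F [ 0.3  0.4 -5.5] T [-0.06 -0.03  0.03]
   xyz [207.4  13.1 -40.3] a [-0.004   0.1101 -0.001 ] dist 212.0
```

```bash
python3 -m creep '[{"x":25,"y":0,"z":-5,"ax":0,"ay":0.01,"az":0,"claw":0},{"x":60,"y":3,"z":-12,"ax":0,"ay":0.03,"az":0,"claw":0},{"x":100,"y":6,"z":-20,"ax":0,"ay":0.06,"az":0,"claw":0},{"x":140,"y":9,"z":-28,"ax":0,"ay":0.08,"az":0,"claw":0},{"x":175,"y":12,"z":-34,"ax":0,"ay":0.1,"az":0,"claw":0},{"x":198,"y":13,"z":-39,"ax":0,"ay":0.11,"az":0,"claw":0},{"x":207,"y":13,"z":-40,"ax":0,"ay":0.11,"az":0,"claw":0},{"x":207,"y":13,"z":-40,"ax":0,"ay":0.11,"az":0,"claw":0}]'
python3 - <<'E'
from h import *
go(dock(-145,0,110),YD);go(dock(-130,0,69.7),YD)
a=camera("side");go(dock(-145,0,110),YD);b=camera("top")
cv2.imwrite("pics/a2.png",a);cv2.imwrite("pics/b2.png",b)
cv2.imwrite("pics/c2.png",np.hstack([cv2.resize(a[190:340,250:400],(400,400),interpolation=2),cv2.resize(b[200:350,210:360],(400,400),interpolation=2)]))
E
```

```text
clock: 5.3
ee_pos: [0.5225, 0.0329, 0.1072]
eef_rot: [-1.572, -0.0, -1.336]
contact_force: [-0.1, 0.0, -5.1]
width: 0.0398
t 5.3 pos [0.5225 0.0329 0.1072] rpy [-9.006e+01 -1.000e-02 -7.655e+01] w 0.0398 F [-0.1  0.  -5.1] T [ 0.04  0.06 -0.01]
   xyz [-1.  -2.8  1.3] a [ 0.001  -0.0017  0.0001] dist 3.0
t 5.3 pos [0.5225 0.0329 0.1072] rpy [-9.006e+01 -1.000e-02 -7.655e+01] w 0.0398 F [-0.1  0.  -5.1] T [ 0.04  0.06 -0.01]
   xyz [14.  37.5  1.4] a [ 0.001  -0.0017  0.0001] dist 40.0
t 5.35 pos [0.5224 0.0344 0.1073] rpy [-9.003e+01  3.000e-02 -7.644e+01] w 0.0401 F [-0.3  0.7 -5.8] T [ 0.09  0.1  -0.02]
   xyz [ 0.5 -2.7  1. ] a [ 0.0006  0.0002 -0.0005] dist 3.0
```

View pics/c2.png

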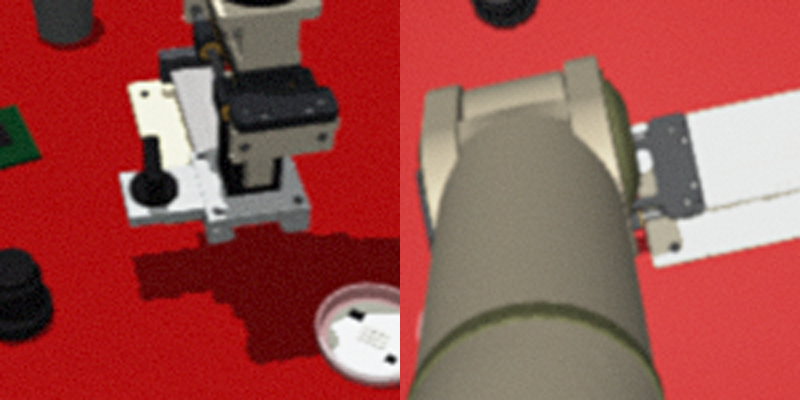

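Run:
```python
from h import *
a=cv2.imread("pics/a2.png");g=255-cv2.cvtColor(a,cv2.COLOR_BGR2GRAY).astype(float)
P=np.array([.5225,.0340,.1073]);R=Ro.from_euler("z",YD,degrees=True)
for sx,sy in((-32,-32),(-32,32),(32,32)):
    X=P+R.apply(np.array([sx,sy,-14.7])/1000);u=px("side",X)
    i,j=np.round(u).astype(int)[::-1];w=g[i-5:i+6,j-5:j+6];w=np.clip(w-np.percentile(w,75),0,None)**2
    yy,xx=np.mgrid[i-5:i+6,j-5:j+6];c=np.array([(w*xx).sum(),(w*yy).sum()])/w.sum()
    e=R.inv().apply(onz("side",c,X[2])-X)*1000;print(u.round(1),c.round(1),"offset in dock axes mm",e.round(1))
x,y=300,235
cv2.imwrite("pics/d2.png",cv2.resize(a[235:285,290:375],(800,470),interpolation=2))
```

```text
[361.1 264.2] [363.9 262.5] offset in dock axes mm [ 3.5 -7.   0. ]
[330.8 268.4] [330.9 269.2] offset in dock axes mm [-2.1  0.3  0. ]
[324.4 247.8] [326.2 248.1] offset in dock axes mm [-1.9 -3.5  0. ]
```

View pics/d2.png

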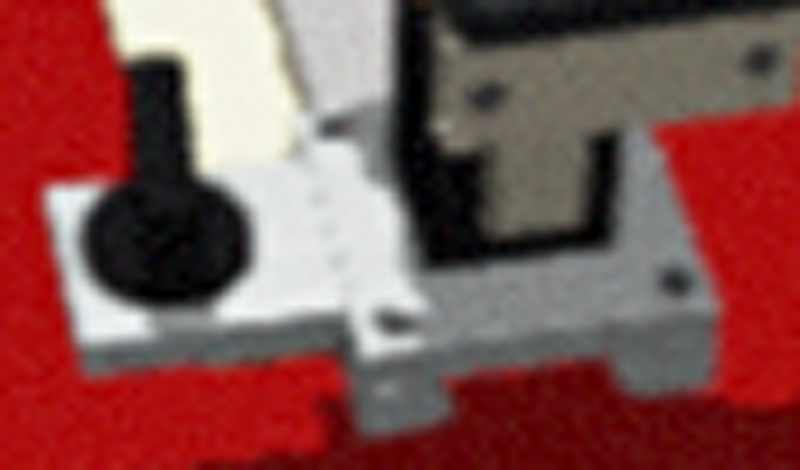

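The screws sit where I predicted, to within 1 px. The plate is level and its lateral offset matches the dock as seen by the same camera. Lowering in front of the rail.

```bash
python3 -m creep '[{"x":2,"y":8,"z":0,"ax":0,"ay":0,"az":0,"claw":0},{"x":4,"y":20,"z":1,"ax":0,"ay":0,"az":0,"claw":0},{"x":6,"y":30,"z":1,"ax":0,"ay":0,"az":0,"claw":0},{"x":8,"y":37,"z":1,"ax":0,"ay":0,"az":0,"claw":0},{"x":8,"y":37,"z":1,"ax":0,"ay":0,"az":0,"claw":0},{"x":8,"y":37,"z":1,"ax":0,"ay":0,"az":0,"claw":0},{"x":8,"y":37,"z":1,"ax":0,"ay":0,"az":0,"claw":0}]'
python3 - <<'E'
from h import *
go(dock(-135,0,69.7),YD)
a=camera("side");go(dock(-135,0,69.7),YD)
cv2.imwrite("pics/a3.png",a)
cv2.imwrite("pics/d3.png",cv2.resize(a[190:290,280:380],(600,600),interpolation=2))
E
```

```text
clock: 6.1
ee_pos: [0.5257, 0.0266, 0.0709]
eef_rot: [-1.57, 0.0, -1.334]
contact_force: [0.4, 0.0, -6.0]
width: 0.0396
t 6.1 pos [0.5257 0.0266 0.0709] rpy [-89.98   0.   -76.43] w 0.0396 F [ 0.4  0.  -6. ] T [-0.03  0.02  0.  ]
   xyz [ 2.1  1.2 -0.3] a [-0.0003  0.0003 -0.    ] dist 2.0
t 6.15 pos [0.5257 0.0266 0.071 ] rpy [-89.97  -0.   -76.43] w 0.0396 F [ 0.7 -0.2 -6.1] T [ 0.04 -0.01  0.03]
   xyz [ 2.1  1.3 -0.4] a [-0.0006  0.0003  0.    ] dist 3.0
```

View pics/d3.png

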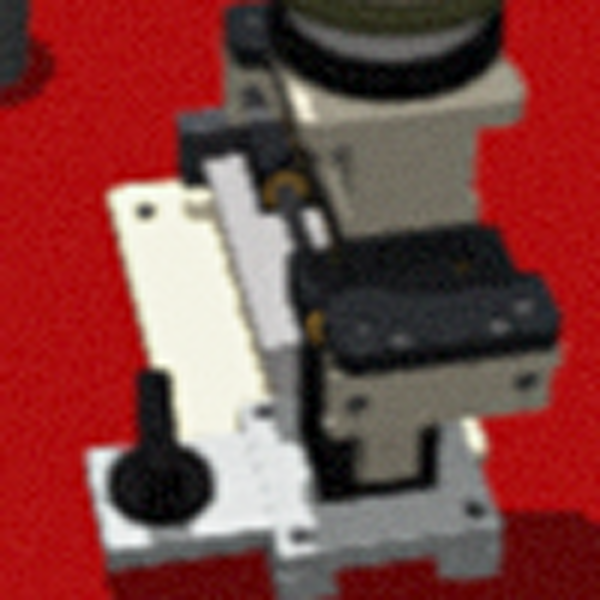

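```bash
python3 -m creep '[{"x":3,"y":1.2,"z":-0.3,"ax":0,"ay":0,"az":0,"claw":0},{"x":8,"y":1.2,"z":-0.3,"ax":0,"ay":0,"az":0,"claw":0},{"x":14,"y":1.2,"z":-0.3,"ax":0,"ay":0,"az":0,"claw":0},{"x":20,"y":1.2,"z":-0.3,"ax":0,"ay":0,"az":0,"claw":0},{"x":26,"y":1.2,"z":-0.3,"ax":0,"ay":0,"az":0,"claw":0},{"x":32,"y":1.2,"z":-0.3,"ax":0,"ay":0,"az":0,"claw":0},{"x":36,"y":1.2,"z":-0.3,"ax":0,"ay":0,"az":0,"claw":0}]'
python3 - <<'E'
from h import *
go(dock(-100,0,69.5),YD)
E
```

```text
clock: 6.85
ee_pos: [0.5338, -0.0094, 0.0695]
eef_rot: [-1.571, -0.0, -1.335]
contact_force: [-0.0, 1.2, -4.9]
width: 0.0398
t 6.85 pos [ 0.5338 -0.0094  0.0695] rpy [-9.000e+01 -1.000e-02 -7.647e+01] w 0.0398 F [-0.   1.2 -4.9] T [-0.01  0.03 -0.02]
   xyz [0.2 0.  0.2] a [ 0.     -0.0004  0.0002] dist 0.0
```

Now 20 mm in with no contact force; continuing.

```bash
python3 -m creep '[{"x":6,"y":0,"z":0,"ax":0,"ay":0,"az":0,"claw":0},{"x":12,"y":0,"z":0,"ax":0,"ay":0,"az":0,"claw":0},{"x":18,"y":0,"z":0,"ax":0,"ay":0,"az":0,"claw":0},{"x":24,"y":0,"z":0,"ax":0,"ay":0,"az":0,"claw":0},{"x":30,"y":0,"z":0,"ax":0,"ay":0,"az":0,"claw":0},{"x":36,"y":0,"z":0,"ax":0,"ay":0,"az":0,"claw":0},{"x":40,"y":0,"z":0,"ax":0,"ay":0,"az":0,"claw":0}]'
python3 - <<'E'
from h import *
go(dock(-60,0,69.5),YD)
E
```

```text
clock: 7.55
ee_pos: [0.5432, -0.0481, 0.0695]
eef_rot: [-1.571, -0.0, -1.334]
contact_force: [-0.7, 0.1, -5.8]
width: 0.0395
t 7.55 pos [ 0.5432 -0.0481  0.0695] rpy [-9.000e+01 -1.000e-02 -7.646e+01] w 0.0395 F [-0.7  0.1 -5.8] T [-0.05  0.06 -0.01]
   xyz [0.4 0.  0.2] a [-0.     -0.0001  0.0002] dist 0.0
```

```bash
python3 -m creep '[{"x":6,"y":0,"z":0,"ax":0,"ay":0,"az":0,"claw":0},{"x":14,"y":0,"z":0,"ax":0,"ay":0,"az":0,"claw":0},{"x":22,"y":0,"z":0,"ax":0,"ay":0,"az":0,"claw":0},{"x":30,"y":0,"z":0,"ax":0,"ay":0,"az":0,"claw":0},{"x":36,"y":0,"z":0,"ax":0,"ay":0,"az":0,"claw":0},{"x":42,"y":0,"z":0,"ax":0,"ay":0,"az":0,"claw":0},{"x":48,"y":0,"z":0,"ax":0,"ay":0,"az":0,"claw":0},{"x":52,"y":0,"z":0,"ax":0,"ay":0,"az":0,"claw":0}]'
python3 - <<'E'
from h import *
go(dock(25,0,69.5),YD)
E
```

```text
clock: 8.35
ee_pos: [0.553, -0.0952, 0.0691]
eef_rot: [-1.574, 0.004, -1.333]
contact_force: [-7.6, 17.7, 1.8]
width: 0.0397
t 8.35 pos [ 0.553  -0.0952  0.0691] rpy [-90.21   0.25 -76.35] w 0.0397 F [-7.6 17.7  1.8] T [ 4.42  1.84 -0.3 ]
   xyz [37.3 -0.6  1.6] a [ 0.0037  0.0018 -0.0043] dist 37.0
```

```bash
python3 -m creep '[{"x":5,"y":0,"z":-0.5,"ax":0,"ay":0,"az":0,"claw":0},{"x":10,"y":0,"z":-0.5,"ax":0,"ay":0,"az":0,"claw":0},{"x":15,"y":0,"z":-0.5,"ax":0,"ay":0,"az":0,"claw":0},{"x":20,"y":0,"z":-0.5,"ax":0,"ay":0,"az":0,"claw":0},{"x":24,"y":0,"z":-0.5,"ax":0,"ay":0,"az":0,"claw":0}]'
python3 - <<'E'
from h import *
go(dock(25,0,69.5),YD)
E
```

```text
clock: 8.85
ee_pos: [0.5579, -0.1147, 0.0692]
eef_rot: [-1.574, 0.008, -1.329]
contact_force: [-8.8, 22.8, 4.4]
width: 0.0397
t 8.85 pos [ 0.5579 -0.1147  0.0692] rpy [-90.21   0.45 -76.15] w 0.0397 F [-8.8 22.8  4.4] T [ 5.61  1.96 -0.35]
   xyz [17.2 -0.4  1.3] a [ 0.0036  0.0052 -0.0079] dist 17.0
```

```bash
python3 -m creep '[{"x":4,"y":0,"z":0,"ax":0,"ay":0,"az":0,"claw":0},{"x":8,"y":0,"z":0,"ax":0,"ay":0,"az":0,"claw":0},{"x":12,"y":0,"z":0,"ax":0,"ay":0,"az":0,"claw":0},{"x":14,"y":0,"z":0,"ax":0,"ay":0,"az":0,"claw":0},{"x":16,"y":0,"z":0,"ax":0,"ay":0,"az":0,"claw":0},{"x":16,"y":0,"z":0,"ax":0,"ay":0,"az":0,"claw":0}]'
python3 - <<'E'
from h import *
go(dock(25,0,69.5),YD)
E
```

```text
clock: 9.45
ee_pos: [0.5632, -0.1315, 0.0698]
eef_rot: [-1.572, 0.006, -1.331]
contact_force: [-5.6, 20.3, 5.7]
width: 0.0397
t 9.45 pos [ 0.5632 -0.1315  0.0698] rpy [-90.07   0.35 -76.23] w 0.0397 F [-5.6 20.3  5.7] T [ 4.81  1.41 -0.28]
   xyz [-0.3  0.3  0.3] a [ 0.0012  0.0038 -0.0062] dist 0.0
```

```bash
python3 -m creep '[{"x":1,"y":-0.5,"z":0,"ax":0,"ay":0,"az":0,"claw":0},{"x":2,"y":-0.5,"z":0,"ax":0,"ay":0,"az":0,"claw":0},{"x":2,"y":-0.5,"z":0,"ax":0,"ay":0,"az":0,"claw":0}]'
python3 - <<'E'
from h import *
go(dock(25,0,69.5),YD)
E
python3 -m creep '[{"x":1,"y":0,"z":0,"ax":0,"ay":0,"az":0,"claw":0},{"x":2,"y":0,"z":0,"ax":0,"ay":0,"az":0,"claw":0},{"x":2,"y":0,"z":0,"ax":0,"ay":0,"az":0,"claw":0}]'
python3 - <<'E'
from h import *
go(dock(25,0,69.5),YD)
E
```

```text
clock: 9.75
ee_pos: [0.5631, -0.1315, 0.0699]
eef_rot: [-1.573, 0.008, -1.329]
contact_force: [-6.4, 26.7, 3.6]
width: 0.0395
t 9.75 pos [ 0.5631 -0.1315  0.0699] rpy [-90.11   0.47 -76.17] w 0.0395 F [-6.4 26.7  3.6] T [ 6.14  1.48 -0.33]
   xyz [-0.4  0.4  0.3] a [ 0.002   0.0049 -0.0082] dist 1.0
clock: 10.05
ee_pos: [0.5632, -0.1316, 0.0699]
eef_rot: [-1.573, 0.01, -1.328]
contact_force: [-7.6, 29.8, 6.2]
width: 0.0395
t 10.05 pos [ 0.5632 -0.1316  0.0699] rpy [-90.14   0.58 -76.1 ] w 0.0395 F [-7.6 29.8  6.2] T [ 7.49  1.9  -0.45]
   xyz [-0.4  0.4  0.3] a [ 0.0026  0.0061 -0.0102] dist 1.0
```

Advance has stopped dead at dock x ≈ 25.3 mm while the force keeps rising, so the carriage is against the stop. Now I'll relax the push, open and lift.

```bash
python3 -m creep '[{"x":-4,"y":0,"z":0,"ax":0,"ay":0,"az":0,"claw":0},{"x":-7,"y":0,"z":0,"ax":0,"ay":0,"az":0,"claw":0},{"x":-7,"y":0,"z":0,"ax":0,"ay":0,"az":0,"claw":0}]'
python3 - <<'E'
from h import *
go(dock(25,0,69.5),YD)
E
```

```text
clock: 10.35
ee_pos: [0.5631, -0.1313, 0.0697]
eef_rot: [-1.571, 0.003, -1.332]
contact_force: [-1.4, 11.3, -4.5]
width: 0.0397
t 10.35 pos [ 0.5631 -0.1313  0.0697] rpy [-90.03   0.17 -76.31] w 0.0397 F [-1.4 11.3 -4.5] T [ 2.79  0.42 -0.16]
   xyz [-0.1  0.2  0.3] a [ 0.0005  0.0024 -0.0029] dist 0.0
```

```bash
python3 -m creep '[{"x":-7,"y":1,"z":0,"ax":0,"ay":0,"az":0,"claw":0},{"x":-7,"y":1,"z":0,"ax":0,"ay":0,"az":0,"claw":0.8},{"x":-7,"y":1,"z":0,"ax":0,"ay":0,"az":0,"claw":0.8},{"x":-4,"y":1,"z":0,"ax":0,"ay":0,"az":0,"claw":0.8},{"x":-4,"y":1,"z":0,"ax":0,"ay":0,"az":0,"claw":0.8},{"x":-4,"y":-15,"z":0,"ax":0,"ay":0,"az":0,"claw":0.8},{"x":-4,"y":-50,"z":0,"ax":0,"ay":0,"az":0,"claw":0.8},{"x":-4,"y":-90,"z":0,"ax":0,"ay":0,"az":0,"claw":0.8}]'
python3 - <<'E'
from h import *
y=YD+90-12
go(dock(25,76,69.5+70),y)
a=camera("side");b=camera("top");cv2.imwrite("pics/a4.png",a);cv2.imwrite("pics/b4.png",b)
cv2.imwrite("pics/c4.png",np.hstack([cv2.resize(a[170:290,270:390],(400,400),interpolation=2),cv2.resize(b[180:320,280:420],(400,400),interpolation=2)]))
E
```

```text
clock: 11.15
ee_pos: [0.5618, -0.1304, 0.1601]
eef_rot: [-1.573, 0.001, -1.334]
contact_force: [0.4, -0.8, 1.0]
width: 0.0744
t 11.15 pos [ 0.5618 -0.1304  0.1601] rpy [-9.013e+01  5.000e-02 -7.645e+01] w 0.0744 F [ 0.4 -0.8  1. ] T [-0.02 -0.02  0.  ]
   xyz [ 1.1 20.5 77.4] a [ 1.3000e-03 -1.3614e+00 -2.3000e-03] dist 80.0
```

View pics/c4.png

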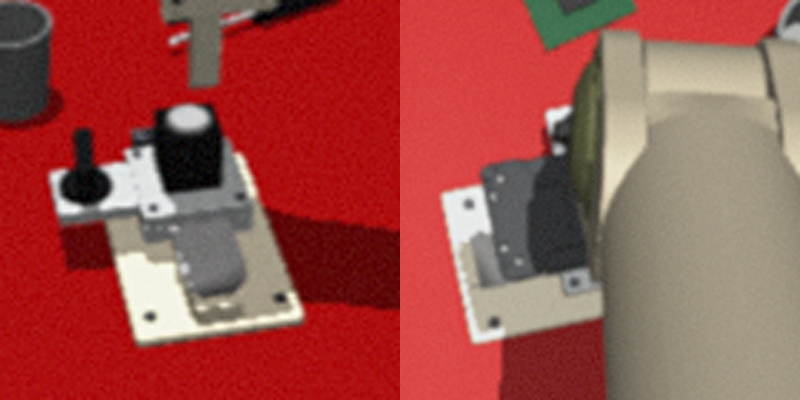

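```bash
python3 -m creep '[{"x":0,"y":-8,"z":10,"ax":0,"ay":-0.14,"az":0,"claw":0.45},{"x":0,"y":-8,"z":20,"ax":0,"ay":-0.28,"az":0,"claw":0.45},{"x":0,"y":-8,"z":30,"ax":0,"ay":-0.42,"az":0,"claw":0.45},{"x":0,"y":-8,"z":40,"ax":0,"ay":-0.56,"az":0,"claw":0.45},{"x":0,"y":-8,"z":50,"ax":0,"ay":-0.7,"az":0,"claw":0.45},{"x":0,"y":-8,"z":60,"ax":0,"ay":-0.84,"az":0,"claw":0.45},{"x":0,"y":-8,"z":70,"ax":0,"ay":-0.98,"az":0,"claw":0.45},{"x":1,"y":-8,"z":77,"ax":0,"ay":-1.12,"az":0,"claw":0.45}]'
python3 - <<'E'
from h import *
R=Ro.from_euler("z",YD,degrees=True)
p=onz("side",(326.05,205.35),.104);print("window in dock mm",R.inv().apply(p-D0)*1000)
a=cv2.imread("pics/a4.png")
for n,q in(("disc",(84,188)),("bartop far",(82,131))):
    u=(270+q[0]/3.333-.35,170+q[1]/3.333-.35);z=.060 if n=="disc" else .092
    print(n,R.inv().apply(onz("side",u,z)-D0)*1000)
go(dock(25,76,150),.85)
E
```

```text
clock: 12.05
ee_pos: [0.638, -0.113, 0.1674]
eef_rot: [-1.57, 0.0, -0.208]
contact_force: [0.5, -0.1, 0.3]
width: 0.0419
window in dock mm [ 20.40937868  -0.90705448 104.        ]
disc [11.55018842 77.12895889 60.        ]
bartop far [37.03254445 73.44020534 92.        ]
t 12.05 pos [ 0.638  -0.113   0.1674] rpy [-8.998e+01  1.000e-02 -1.193e+01] w 0.0419 F [ 0.5 -0.1  0.3] T [-0.   -0.07 -0.02]
   xyz [-0.7 17.4 -0.5] a [-4.000e-04 -2.231e-01 -2.000e-04] dist 17.0
```

Run:
```python
from h import *
R=Ro.from_euler("z",YD,degrees=True)
def win(f,u):
    im=cv2.imread(f);h=cv2.cvtColor(im,cv2.COLOR_BGR2HSV);m=((h[...,2]>110)&(h[...,1]<60)).astype(np.uint8)
    k,l,s,c=cv2.connectedComponentsWithStats(m,connectivity=4);i=l[u[1],u[0]];print(f,s[i],c[i]);return c[i]
w0=win("pics/side0.png",(361,344));w4=win("pics/a4.png",(326,205))
print("side bias at start", onz("side",w0,.076)*1000,"vs top 490.6 241.7")
print("window dock", R.inv().apply(onz("side",w4,.104)-D0)*1000)
# foot-plate screws & carriage screws near
a=cv2.imread("pics/a4.png")
b=camera("side");cv2.imwrite("pics/a5.png",b)
cv2.imwrite("pics/c5.png",np.hstack([cv2.resize(a[190:280,280:370],(400,400),interpolation=2),cv2.resize(b[190:280,280:370],(400,400),interpolation=2)]))
```

```text
pics/side0.png [352 336  19  16 234] [360.91025641 343.8034188 ]
pics/a4.png [320 201  13   8  78] [326.12820513 204.8974359 ]
side bias at start [489.43538185 241.68912241  76.        ] vs top 490.6 241.7
window dock [ 22.13020871  -1.46299621 104.        ]
```

View pics/c5.png

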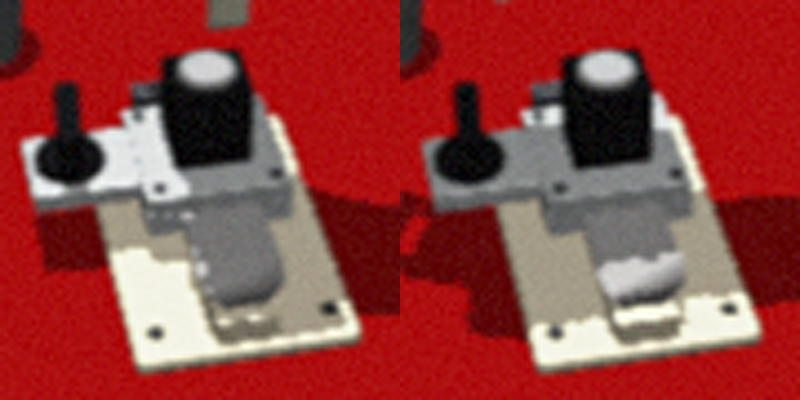

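Run:
```python
from h import *
R=Ro.from_euler("z",YD,degrees=True)
for u,z in(((341.7,228.3),.054),((315.6,231.9),.054),((314.5,264.5),.01),((353.9,258.9),.01)):print((R.inv().apply(onz("side",u,z)-D0)*1000).round(1))
# pixel of stop face top, and expected pixel sensitivity
for x in(20,25):print(px("side",dock(x,0,104)),px("side",dock(x-32,32,54)))
go(dock(25,76,150),.85)
```

```text
[-11.7 -33.1  54. ]
[-12.6  31.   54. ]
[-76.7  46.3  10. ]
[-76.4 -48.7  10. ]
[325.7123505  205.49639242] [315.16027339 231.79148265]
[325.27767823 204.26343637] [314.76518201 230.46900965]
t 12.1 pos [ 0.6389 -0.1132  0.1673] rpy [-8.998e+01 -2.000e-02 -1.149e+01] w 0.0416 F [ 2.7 -0.3  0.1] T [-0.09 -0.18  0.01]
   xyz [-1.6 17.3 -0.4] a [-0.0004 -0.2154  0.0003] dist 17.0
```

The side view leaves it unclear whether the carriage sprung back about 3 mm on release, since one pixel is about 4 mm there. I'll test by touch, nudging the housing's back with shut fingers.

Run:
```python
from h import *
go(dock(-40,0,130),13.55)
go(dock(-40,0,66),13.55)
```

```text
t 12.1 pos [ 0.6389 -0.1132  0.1673] rpy [-8.998e+01 -2.000e-02 -1.149e+01] w 0.0416 F [ 2.7 -0.3  0.1] T [-0.09 -0.18  0.01]
   xyz [-98.   37.2  26.3] a [-4.000e-04 -4.371e-01  4.000e-04] dist 108.0
t 12.1 pos [ 0.6389 -0.1132  0.1673] rpy [-8.998e+01 -2.000e-02 -1.149e+01] w 0.0416 F [ 2.7 -0.3  0.1] T [-0.09 -0.18  0.01]
   xyz [-98.  101.2  26.3] a [-4.000e-04 -4.371e-01  4.000e-04] dist 143.0
```

```bash
python3 -m creep '[{"x":-20,"y":0,"z":5,"ax":0,"ay":-0.12,"az":0,"claw":0},{"x":-45,"y":0,"z":12,"ax":0,"ay":-0.25,"az":0,"claw":0},{"x":-75,"y":0,"z":20,"ax":0,"ay":-0.37,"az":0,"claw":0},{"x":-98,"y":5,"z":26,"ax":0,"ay":-0.437,"az":0,"claw":0},{"x":-98,"y":40,"z":26,"ax":0,"ay":-0.437,"az":0,"claw":0},{"x":-98,"y":80,"z":26,"ax":0,"ay":-0.437,"az":0,"claw":0},{"x":-98,"y":100,"z":26,"ax":0,"ay":-0.437,"az":0,"claw":0},{"x":-98,"y":100,"z":26,"ax":0,"ay":-0.437,"az":0,"claw":0}]' 30
python3 - <<'E'
from h import *
go(dock(-12,0,66),13.55)
E
```

```text
clock: 12.9
ee_pos: [0.5454, -0.067, 0.0654]
eef_rot: [-1.569, 0.005, 0.221]
contact_force: [0.5, 0.6, -0.0]
width: 0.0005
t 12.9 pos [ 0.5454 -0.067   0.0654] rpy [-89.92   0.27  12.65] w 0.0005 F [ 0.5  0.6 -0. ] T [ 0.   -0.1   0.04]
   xyz [  2.9  -0.7 -29.5] a [-0.0014 -0.0157 -0.0047] dist 30.0
```

Moving along tool -z (dock +x) in small steps until contact.

```bash
python3 -m creep '[{"x":2,"y":0,"z":-10,"ax":0,"ay":-0.012,"az":0,"claw":0},{"x":3,"y":0,"z":-20,"ax":0,"ay":-0.012,"az":0,"claw":0},{"x":3,"y":0,"z":-28,"ax":0,"ay":-0.012,"az":0,"claw":0},{"x":3,"y":0,"z":-32,"ax":0,"ay":-0.012,"az":0,"claw":0}]'; python3 -c "
from h import *
go(dock(-2.5,0,66),13.55)"
python3 -m creep '[{"x":0,"y":0,"z":-3,"ax":0,"ay":0,"az":0,"claw":0},{"x":0,"y":0,"z":-5,"ax":0,"ay":0,"az":0,"claw":0}]'; python3 -c "
from h import *
go(dock(-2.5,0,66),13.55)"
python3 -m creep '[{"x":0,"y":0,"z":-3,"ax":0,"ay":0,"az":0,"claw":0},{"x":0,"y":0,"z":-5,"ax":0,"ay":0,"az":0,"claw":0}]'; python3 -c "
from h import *
go(dock(-2.5,0,66),13.55)"
```

```text
clock: 13.3
ee_pos: [0.5581, -0.0986, 0.069]
eef_rot: [-1.571, -0.002, 0.233]
contact_force: [-2.5, 7.0, 5.5]
width: 0.0005
t 13.3 pos [ 0.5581 -0.0986  0.069 ] rpy [-90.01  -0.11  13.34] w 0.0005 F [-2.5  7.   5.5] T [1.58 0.42 0.02]
   xyz [-2.5  3.  -5.4] a [ 0.0002 -0.0037  0.0019] dist 7.0
clock: 13.5
ee_pos: [0.5587, -0.1007, 0.069]
eef_rot: [-1.569, -0.002, 0.236]
contact_force: [-2.7, 8.1, 5.4]
width: 0.0007
t 13.5 pos [ 0.5587 -0.1007  0.069 ] rpy [-89.9  -0.1  13.5] w 0.0007 F [-2.7  8.1  5.4] T [ 1.47  0.45 -0.03]
   xyz [-2.6  3.  -3.2] a [-0.0018 -0.0008  0.0018] dist 5.0
clock: 13.7
ee_pos: [0.5592, -0.1023, 0.0692]
eef_rot: [-1.566, -0.002, 0.238]
contact_force: [-8.6, 20.8, 13.4]
width: 0.0002
t 13.7 pos [ 0.5592 -0.1023  0.0692] rpy [-89.71  -0.1   13.64] w 0.0002 F [-8.6 20.8 13.4] T [ 4.27  1.7  -0.07]
   xyz [-2.7  3.2 -1.5] a [-0.005   0.0015  0.0017] dist 4.0
```

```bash
python3 -m creep '[{"x":0,"y":0,"z":-2,"ax":0,"ay":0,"az":0,"claw":0},{"x":0,"y":0,"z":-2,"ax":0,"ay":0,"az":0,"claw":0}]'; python3 -c "
from h import *
go(dock(-2.5,0,66),13.55)"
python3 -m creep '[{"x":0,"y":0,"z":-3,"ax":0,"ay":0,"az":0,"claw":0},{"x":0,"y":0,"z":-3,"ax":0,"ay":0,"az":0,"claw":0}]'
python3 - <<'E'
from h import *
go(dock(-2.5,0,66),13.55)
b=camera("side");cv2.imwrite("pics/a6.png",b)
cv2.imwrite("pics/c6.png",cv2.resize(b[190:280,280:370],(600,600),interpolation=2))
E
```

```text
clock: 13.9
ee_pos: [0.5592, -0.1023, 0.0693]
eef_rot: [-1.564, -0.002, 0.24]
contact_force: [-8.4, 21.8, 13.8]
width: 0.0003
t 13.9 pos [ 0.5592 -0.1023  0.0693] rpy [-89.62  -0.09  13.73] w 0.0003 F [-8.4 21.8 13.8] T [ 4.49  1.7  -0.19]
   xyz [-2.7  3.3 -1.5] a [-0.0067  0.0031  0.0016] dist 5.0
clock: 14.1
ee_pos: [0.5592, -0.1025, 0.0696]
eef_rot: [-1.561, -0.001, 0.242]
contact_force: [-13.1, 30.2, 18.7]
width: 0.0001
t 14.1 pos [ 0.5592 -0.1025  0.0696] rpy [-8.946e+01 -8.000e-02  1.384e+01] w 0.0001 F [-13.1  30.2  18.7] T [ 6.18  2.7  -0.22]
   xyz [-2.7  3.6 -1.3] a [-0.0094  0.005   0.0014] dist 5.0
```

View pics/c6.png

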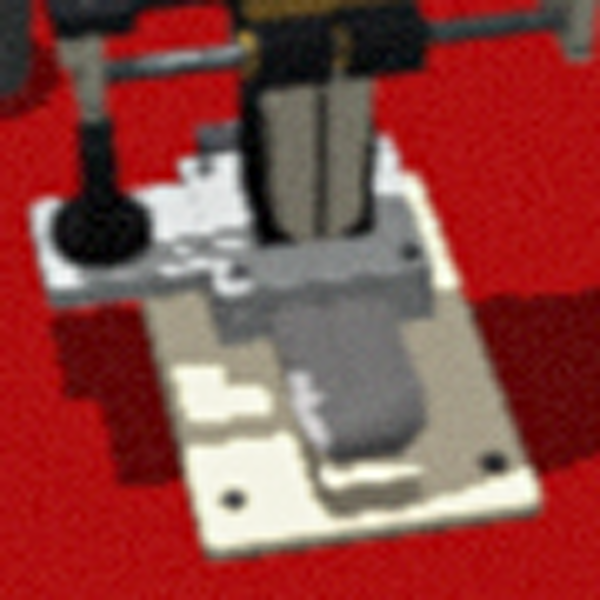

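The screws are now 1.2–1.8 px further in, so the nudge moved the carriage about 4 mm to a dead stop. It had sprung back earlier. Next I'll back off gently and check that it stays.

```bash
python3 -m creep '[{"x":0,"y":0,"z":3,"ax":0,"ay":0,"az":0,"claw":0},{"x":0,"y":0,"z":6,"ax":0,"ay":0,"az":0,"claw":0},{"x":0,"y":0,"z":8,"ax":0,"ay":0,"az":0,"claw":0}]'; python3 -c "
from h import *
go(dock(-2.5,0,66),13.55)"
python3 -m creep '[{"x":0,"y":0,"z":3,"ax":0,"ay":0,"az":0,"claw":0},{"x":0,"y":0,"z":6,"ax":0,"ay":0,"az":0,"claw":0}]'; python3 -c "
from h import *
go(dock(-2.5,0,66),13.55)"
python3 -m creep '[{"x":0,"y":0,"z":5,"ax":0,"ay":0,"az":0,"claw":0},{"x":0,"y":0,"z":12,"ax":0,"ay":0,"az":0,"claw":0},{"x":0,"y":0,"z":15,"ax":0,"ay":0,"az":0,"claw":0}]'
python3 - <<'E'
from h import *
go(dock(-2.5,0,66),13.55)
c=camera("side");cv2.imwrite("pics/a7.png",c)
def scr(f):
    g=255-cv2.cvtColor(cv2.imread(f),cv2.COLOR_BGR2GRAY).astype(float);o=[]
    for x0,y0 in((341.5,227.8),(315.6,231)):
        j,i=round(x0),round(y0);w=g[i-3:i+4,j-3:j+4];w=np.clip(w-np.percentile(w,70),0,None);yy,xx=np.mgrid[i-3:i+4,j-3:j+4]
        o+=[(w*xx).sum()/w.sum(),(w*yy).sum()/w.sum()]
    return np.round(o,2)
for n in "4567":print(n,scr(f"pics/a{n}.png"))
E
```

```text
clock: 14.45
ee_pos: [0.559, -0.102, 0.0689]
eef_rot: [-1.569, -0.001, 0.237]
contact_force: [-0.2, 3.3, 3.0]
width: 0.0005
t 14.45 pos [ 0.559  -0.102   0.0689] rpy [-89.91  -0.09  13.57] w 0.0005 F [-0.2  3.3  3. ] T [ 0.49  0.03 -0.01]
   xyz [-2.6  2.9 -1.8] a [-0.0016  0.0004  0.0015] dist 4.0
clock: 14.65
ee_pos: [0.5576, -0.0989, 0.0683]
eef_rot: [-1.571, -0.0, 0.234]
contact_force: [-0.4, -1.1, -0.2]
width: 0.0003
t 14.65 pos [ 0.5576 -0.0989  0.0683] rpy [-9.003e+01 -1.000e-02  1.341e+01] w 0.0003 F [-0.4 -1.1 -0.2] T [-0.04 -0.09  0.01]
   xyz [-1.9  2.3 -5.1] a [ 0.0006 -0.0024  0.0002] dist 6.0
clock: 14.95
ee_pos: [0.5539, -0.083, 0.068]
eef_rot: [-1.571, 0.0, 0.236]
contact_force: [0.3, -1.0, 0.5]
width: 0.0003
t 14.95 pos [ 0.5539 -0.083   0.068 ] rpy [-8.998e+01  1.000e-02  1.350e+01] w 0.0003 F [ 0.3 -1.   0.5] T [ 0.   -0.11  0.04]
   xyz [ -2.    2.  -21.5] a [-0.0003 -0.0009 -0.0001] dist 22.0
4 [341.77 228.69 315.68 231.88]
5 [341.69 228.63 315.5  231.81]
6 [341.3  228.37 316.8  231.82]
7 [341.23 228.22 315.53 232.36]
```

Run:
```python
from h import *
R=Ro.from_euler("z",YD,degrees=True)
G={}
for n in "4567":
    im=cv2.imread(f"pics/a{n}.png");h=cv2.cvtColor(im,cv2.COLOR_BGR2HSV)
    # window centroid
    m=((h[...,2]>110)&(h[...,1]<60)).astype(np.uint8);k,l,s,c=cv2.connectedComponentsWithStats(m,connectivity=4);i=l[204,326]
    G[n]=cv2.cvtColor(im,cv2.COLOR_BGR2GRAY)
    print(n,s[i][4],c[i].round(2))
    # screws: subpixel darkest via upsampled local min
    for x0,y0 in((341,228),(315,231),(353,259)):
        p=cv2.resize(cv2.GaussianBlur(G[n],(0,0),.8)[y0-5:y0+6,x0-5:x0+6],(110,110),interpolation=cv2.INTER_CUBIC)
        p=p[25:85,25:85];_,_,q,_=cv2.minMaxLoc(p);print("   ",x0-5+(q[0]+25.5)/10-.5,y0-5+(q[1]+25.5)/10-.5)
t=lambda n:cv2.phaseCorrelate(np.float32(G["5"][190:250,300:360]),np.float32(G[n][190:250,300:360]))
print(t("7"),t("4"))
for x in(20,22,25):print(x,px("side",dock(x-32,-32,54)),px("side",dock(x-32,32,54)))
```

```text
4 78 [326.13 204.9 ]
    341.65 228.45
    312.05 233.95
    353.45 258.85
5 77 [326.13 204.95]
    341.65 228.35
    315.35 231.85
    353.55 258.85
6 83 [323.75 212.89]
    340.95 227.35
    317.95 233.95
    353.45 258.85
7 145027 [338.74 276.17]
    340.85 227.55
    315.35 231.15
    353.55 258.95
((-0.36721951108050277, -0.3865246244546796), 0.45975518279605443) ((0.1546242943311853, 0.2161393881861926), 0.7728241904576619)
20 [341.27845189 228.42511867] [315.16027339 231.79148265]
22 [341.08414127 227.90423212] [315.0018958  231.26135191]
25 [340.79371262 227.12568295] [314.76518201 230.46900965]
```

The carriage held its place after I backed off (screws identical to under load, ~3.5 mm further in than before). The earlier slip was my over-relaxing while still gripping. Now the knob.

```bash
python3 -m creep '[{"x":0,"y":-30,"z":0,"ax":0,"ay":0,"az":0,"claw":0},{"x":0,"y":-70,"z":0,"ax":0,"ay":0,"az":0,"claw":0.45},{"x":10,"y":-85,"z":-10,"ax":0,"ay":0.1,"az":0,"claw":0.45},{"x":40,"y":-85,"z":-30,"ax":0,"ay":0.2,"az":0,"claw":0.45},{"x":70,"y":-85,"z":-48,"ax":0,"ay":0.22,"az":0,"claw":0.45},{"x":76,"y":-85,"z":-49,"ax":0,"ay":0.22,"az":0,"claw":0.45},{"x":76,"y":-85,"z":-49,"ax":0,"ay":0.22,"az":0,"claw":0.45}]' 30
python3 - <<'E'
from h import *
go(dock(25,76,65),.85)
b=camera("top");c=camera("side");cv2.imwrite("pics/b8.png",b)
cv2.imwrite("pics/c8.png",np.hstack([cv2.resize(b[190:290,290:390],(400,400),interpolation=2),cv2.resize(c[190:290,270:370],(400,400),interpolation=2)]))
go(dock(25,76,65),.85)
E
```

```text
clock: 15.7
ee_pos: [0.6398, -0.1134, 0.1525]
eef_rot: [-1.57, 0.0, 0.015]
contact_force: [0.8, -0.2, 0.8]
width: 0.0403
t 15.7 pos [ 0.6398 -0.1134  0.1525] rpy [-8.997e+01  2.000e-02  8.700e-01] w 0.0403 F [ 0.8 -0.2  0.8] T [ 0.01 -0.05  0.02]
   xyz [-2.5 87.5  0.1] a [-0.0005  0.0004 -0.0003] dist 88.0
t 15.8 pos [ 0.6381 -0.1131  0.1526] rpy [-89.98   0.09   0.93] w 0.0415 F [-0.2 -0.1  0.1] T [-0.02 -0.1  -0.04]
   xyz [-0.8 87.6 -0.2] a [-0.0003  0.0013 -0.0016] dist 88.0
```

View pics/c8.png

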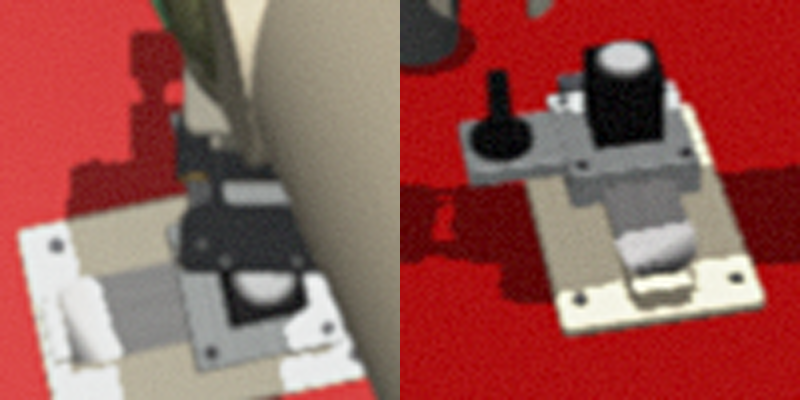

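```bash
python3 - <<'E'
from h import *
R=Ro.from_euler("z",YD,degrees=True)
for u,z in(((342.4,277.6),.054),((371.6,271.6),.054),((303.9,250.9),.01)):print((R.inv().apply(onz("top",u,z)-D0)*1000).round(1))
E
python3 -m creep '[{"x":0,"y":20,"z":0,"ax":0,"ay":0,"az":0,"claw":0.45},{"x":0,"y":45,"z":0,"ax":0,"ay":0,"az":0,"claw":0.45},{"x":0,"y":65,"z":0,"ax":0,"ay":0,"az":0,"claw":0.45},{"x":0,"y":80,"z":0,"ax":0,"ay":0,"az":0,"claw":0.45},{"x":0,"y":87,"z":0,"ax":0,"ay":0,"az":0,"claw":0.45},{"x":0,"y":87,"z":0,"ax":0,"ay":0,"az":0,"claw":0.45}]'
python3 - <<'E'
from h import *
go(dock(25,76,65),.85)
E
```

```text
[ -6.5 -30.9  54. ]
[ 57.3 -31.6  54. ]
[-74.1  47.4  10. ]
clock: 16.4
ee_pos: [0.6387, -0.1135, 0.0654]
eef_rot: [-1.571, 0.002, 0.015]
contact_force: [-0.5, 0.1, 0.0]
width: 0.0418
t 16.4 pos [ 0.6387 -0.1135  0.0654] rpy [-89.99   0.09   0.89] w 0.0418 F [-0.5  0.1  0. ] T [-0.02 -0.06  0.  ]
   xyz [-1.4  0.4  0.2] a [-0.0002  0.0007 -0.0015] dist 1.0
```

The top view puts the carriage's screws at -6.5 and 57.3 mm (home is -7 and 57), so it is home. Gripping the knob.

```bash
python3 -m creep '[{"x":-0.7,"y":0,"z":0,"ax":0,"ay":0,"az":0,"claw":0.2},{"x":-0.7,"y":0,"z":0,"ax":0,"ay":0,"az":0,"claw":0},{"x":-0.7,"y":0,"z":0,"ax":0,"ay":0,"az":0,"claw":0},{"x":-0.7,"y":0,"z":0,"ax":0,"ay":0,"az":0,"claw":0},{"x":-0.7,"y":0,"z":0,"ax":0,"ay":0,"az":0,"claw":0}]' 30
python3 - <<'E'
from h import *
go(dock(25,76,65),.85)
E
```

```text
clock: 16.9
ee_pos: [0.6383, -0.114, 0.0663]
eef_rot: [-1.571, 0.001, 0.015]
contact_force: [-2.9, -0.7, 2.5]
width: 0.0147
t 16.9 pos [ 0.6383 -0.114   0.0663] rpy [-9.002e+01  4.000e-02  8.500e-01] w 0.0147 F [-2.9 -0.7  2.5] T [-0.15  0.6   0.04]
   xyz [-1.   1.3  0.7] a [ 0.0004  0.     -0.0007] dist 2.0
```

```bash
python3 -m creep '[{"x":0,"y":0,"z":0,"ax":0,"ay":0.08,"az":0,"claw":0},{"x":0,"y":0,"z":0,"ax":0,"ay":0.17,"az":0,"claw":0},{"x":0,"y":0,"z":0,"ax":0,"ay":0.27,"az":0,"claw":0},{"x":0,"y":0,"z":0,"ax":0,"ay":0.37,"az":0,"claw":0},{"x":0,"y":0,"z":0,"ax":0,"ay":0.47,"az":0,"claw":0},{"x":0,"y":0,"z":0,"ax":0,"ay":0.57,"az":0,"claw":0},{"x":0,"y":0,"z":0,"ax":0,"ay":0.65,"az":0,"claw":0},{"x":0,"y":0,"z":0,"ax":0,"ay":0.7,"az":0,"claw":0}]'
python3 - <<'E'
from h import *
go(dock(25,76,65),13.55-80.2)
E
```

```text
clock: 17.7
ee_pos: [0.638, -0.1137, 0.0662]
eef_rot: [-1.572, 0.001, -0.688]
contact_force: [-4.5, -0.5, 3.7]
width: 0.0139
t 17.7 pos [ 0.638  -0.1137  0.0662] rpy [-9.006e+01  4.000e-02 -3.941e+01] w 0.0139 F [-4.5 -0.5  3.7] T [-0.09  0.8   0.05]
   xyz [-0.9  1.2 -0.2] a [ 1.100e-03  4.754e-01 -4.000e-04] dist 2.0
```

```bash
python3 -m creep '[{"x":0,"y":0,"z":0,"ax":0,"ay":0.08,"az":0,"claw":0},{"x":0,"y":0,"z":0,"ax":0,"ay":0.16,"az":0,"claw":0},{"x":0,"y":0,"z":0,"ax":0,"ay":0.24,"az":0,"claw":0},{"x":0,"y":0,"z":0,"ax":0,"ay":0.32,"az":0,"claw":0},{"x":0,"y":0,"z":0,"ax":0,"ay":0.38,"az":0,"claw":0},{"x":0,"y":0,"z":0,"ax":0,"ay":0.42,"az":0,"claw":0}]'
python3 - <<'E'
from h import *
go(dock(25,76,65),13.55-80.2)
E
python3 -m creep '[{"x":0,"y":0,"z":0,"ax":0,"ay":0.04,"az":0,"claw":0},{"x":0,"y":0,"z":0,"ax":0,"ay":0.07,"az":0,"claw":0},{"x":0,"y":0,"z":0,"ax":0,"ay":0.07,"az":0,"claw":0}]'
python3 - <<'E'
from h import *
go(dock(25,76,65),13.55-80.2)
E
python3 -m creep '[{"x":0,"y":0,"z":0,"ax":0,"ay":0.04,"az":0,"claw":0},{"x":0,"y":0,"z":0,"ax":0,"ay":0.06,"az":0,"claw":0},{"x":0,"y":0,"z":0,"ax":0,"ay":0.06,"az":0,"claw":0}]'
python3 - <<'E'
from h import *
go(dock(25,76,65),13.55-80.2)
E
```

```text
clock: 18.3
ee_pos: [0.638, -0.1135, 0.0662]
eef_rot: [-1.572, 0.001, -1.107]
contact_force: [-4.3, 0.5, 4.2]
width: 0.0141
t 18.3 pos [ 0.638  -0.1135  0.0662] rpy [-9.006e+01  3.000e-02 -6.341e+01] w 0.0141 F [-4.3  0.5  4.2] T [0.07 1.02 0.1 ]
   xyz [-0.5  1.2 -0.6] a [ 0.0011  0.0566 -0.0006] dist 1.0
clock: 18.6
ee_pos: [0.6381, -0.1134, 0.0662]
eef_rot: [-1.572, 0.001, -1.176]
contact_force: [-5.1, 1.6, 5.8]
width: 0.0139
t 18.6 pos [ 0.6381 -0.1134  0.0662] rpy [-9.006e+01  3.000e-02 -6.736e+01] w 0.0139 F [-5.1  1.6  5.8] T [0.12 1.14 0.15]
   xyz [-0.4  1.2 -0.7] a [ 0.0011 -0.0124 -0.0006] dist 1.0
clock: 18.9
ee_pos: [0.638, -0.1134, 0.0662]
eef_rot: [-1.572, 0.001, -1.235]
contact_force: [-3.6, 1.8, 6.2]
width: 0.0143
t 18.9 pos [ 0.638  -0.1134  0.0662] rpy [-9.007e+01  3.000e-02 -7.077e+01] w 0.0143 F [-3.6  1.8  6.2] T [0.23 1.12 0.25]
   xyz [-0.4  1.2 -0.7] a [ 0.0012 -0.0718 -0.0006] dist 1.0
```

```bash
python3 -m creep '[{"x":0,"y":0,"z":0,"ax":0,"ay":0.03,"az":0,"claw":0},{"x":0,"y":0,"z":0,"ax":0,"ay":0.05,"az":0,"claw":0},{"x":0,"y":0,"z":0,"ax":0,"ay":0.05,"az":0,"claw":0}]'
python3 - <<'E'
from h import *
go(dock(25,76,65),13.55-80.2)
E
python3 -m creep '[{"x":0,"y":0,"z":0,"ax":0,"ay":0.03,"az":0,"claw":0},{"x":0,"y":0,"z":0,"ax":0,"ay":0.05,"az":0,"claw":0},{"x":0,"y":0,"z":0,"ax":0,"ay":0.05,"az":0,"claw":0}]'
python3 - <<'E'
from h import *
go(dock(25,76,65),13.55-80.2)
E
```

```text
clock: 19.2
ee_pos: [0.638, -0.1133, 0.0662]
eef_rot: [-1.572, 0.0, -1.284]
contact_force: [-4.3, 2.0, 6.3]
width: 0.0149
t 19.2 pos [ 0.638  -0.1133  0.0662] rpy [-9.007e+01  2.000e-02 -7.357e+01] w 0.0149 F [-4.3  2.   6.3] T [0.13 1.15 0.53]
   xyz [-0.3  1.2 -0.7] a [ 0.0012 -0.1208 -0.0005] dist 1.0
clock: 19.5
ee_pos: [0.638, -0.1134, 0.0662]
eef_rot: [-1.572, 0.0, -1.333]
contact_force: [-4.7, 1.0, 6.6]
width: 0.0151
t 19.5 pos [ 0.638  -0.1134  0.0662] rpy [-9.007e+01  1.000e-02 -7.640e+01] w 0.0151 F [-4.7  1.   6.6] T [0.06 1.13 0.89]
   xyz [-0.3  1.2 -0.8] a [ 0.0012 -0.1701 -0.0002] dist 1.0
```

The torque rose from 0.15 to 0.89 N m and the bar began twisting in the pads, so the hard stop is reached. Releasing and lifting clear.

```bash
python3 -m creep '[{"x":0,"y":0,"z":0,"ax":0,"ay":0,"az":0,"claw":0.5},{"x":0,"y":0,"z":0,"ax":0,"ay":0,"az":0,"claw":0.5},{"x":0,"y":0,"z":0,"ax":0,"ay":0,"az":0,"claw":0.5},{"x":0,"y":-15,"z":0,"ax":0,"ay":0,"az":0,"claw":0.5},{"x":0,"y":-50,"z":0,"ax":0,"ay":0,"az":0,"claw":0.5},{"x":0,"y":-95,"z":0,"ax":0,"ay":0,"az":0,"claw":0.5},{"x":0,"y":-130,"z":0,"ax":0,"ay":0,"az":0,"claw":0.5},{"x":0,"y":-150,"z":0,"ax":0,"ay":0,"az":0,"claw":0.5}]' 30
python3 - <<'E'
from h import *
go(dock(250,-150,220),YD)
E
```

```text
clock: 20.3
ee_pos: [0.64, -0.114, 0.2206]
eef_rot: [-1.566, -0.002, -1.335]
contact_force: [0.1, -0.1, -0.4]
width: 0.0464
t 20.3 pos [ 0.64   -0.114   0.2206] rpy [-89.73  -0.1  -76.51] w 0.0464 F [ 0.1 -0.1 -0.4] T [0.   0.02 0.01]
   xyz [ 2.239e+02 -1.000e-01 -2.282e+02] a [-0.0047 -0.0011  0.0017] dist 320.0
```

```bash
python3 -m creep '[{"x":25,"y":0,"z":-20,"ax":0,"ay":0,"az":0,"claw":0.5},{"x":55,"y":0,"z":-50,"ax":0,"ay":0,"az":0,"claw":0.5},{"x":88,"y":0,"z":-85,"ax":0,"ay":0,"az":0,"claw":0.5},{"x":120,"y":0,"z":-120,"ax":0,"ay":0,"az":0,"claw":0.5},{"x":155,"y":0,"z":-155,"ax":0,"ay":0,"az":0,"claw":0.5},{"x":190,"y":0,"z":-190,"ax":0,"ay":0,"az":0,"claw":0.5},{"x":215,"y":0,"z":-218,"ax":0,"ay":0,"az":0,"claw":0.5},{"x":224,"y":0,"z":-228,"ax":0,"ay":0,"az":0,"claw":0.5}]'
python3 - <<'E'
from h import *
a=camera("top");b=camera("side");cv2.imwrite("pics/b9.png",a);cv2.imwrite("pics/a9.png",b)
cv2.imwrite("pics/c9.png",np.vstack([np.hstack([cv2.resize(a[190:310,290:410],(400,400),interpolation=2),cv2.resize(b[180:300,265:385],(400,400),interpolation=2)]),np.hstack([cv2.resize(i,(266,200)) for i in(a,b)]+[np.zeros((200,268,3),np.uint8)])]))
E
```

```text
clock: 21.1
ee_pos: [0.4662, -0.3891, 0.2172]
eef_rot: [-1.571, -0.002, -1.341]
contact_force: [-0.4, 0.3, -1.0]
width: 0.0467
```

View pics/c9.png

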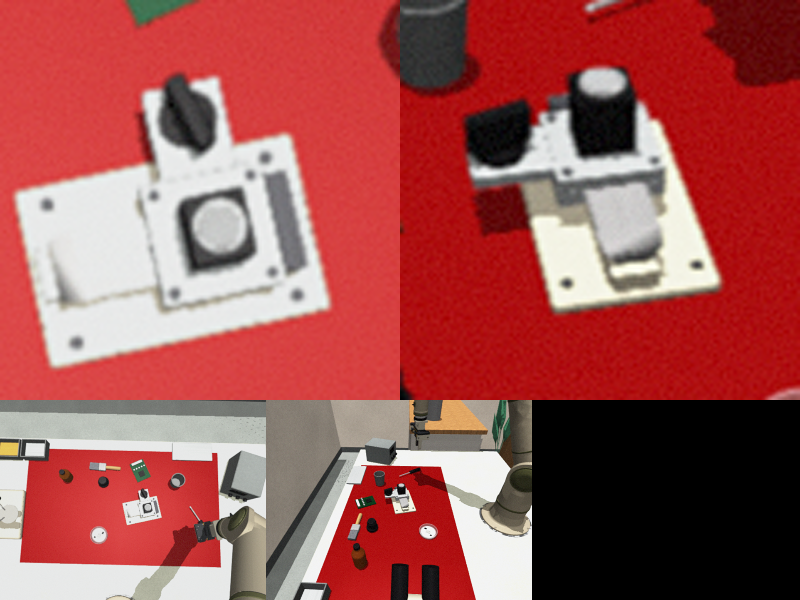

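Run:
```python
from h import *
R=Ro.from_euler("z",YD,degrees=True);s=400/120
f=lambda q,z:R.inv().apply(onz("top",(290+(q[0]+.5)/s-.5,190+(q[1]+.5)/s-.5),z)-D0)*1000
S=[f(q,.054) for q in((154,196),(250,174),(273,271),(174,293))];print(np.round(S,1),np.mean(S,0).round(1))
print("window",f((220,227),.104).round(1))
a,b=f((176,78),.092),f((204,149),.092);print(a.round(1),b.round(1),"joint",-np.arctan2(*(b-a)[1::-1]))
A=cv2.imread("pics/top0.png").astype(int);B=cv2.imread("pics/b9.png").astype(int)
d=(np.abs(A-B).max(2)>60).astype(np.uint8)
for n,(x,y) in dict(dish=(238,325),lens=(249,197),solvent=(158,183),cup=(426,195),brush=(252,160),board=(337,168),driver=(482,290)).items():
    print(n,d[y-25:y+26,x-25:x+26].sum())
print(robot.state()["clock"])
```

```text
[[ -6.6  33.2  54. ]
 [ 57.2  34.1  54. ]
 [ 57.5 -30.2  54. ]
 [ -7.6 -30.5  54. ]] [25.1  1.6 54. ]
window [ 25.2   0.7 104. ]
[20.4 99.3 92. ] [27.6 51.6 92. ] joint 1.4203346388427702
dish 0
lens 0
solvent 0
cup 0
brush 0
board 0
driver 715
21.2
```

Run:
```python
from h import *
A=cv2.imread("pics/side0.png");B=cv2.imread("pics/a9.png")
m=lambda i:(i[160:188,315:375].max(2)<60)
a,b=m(A),m(B);print(a.sum(),b.sum(),(a&b).sum())
s=robot.state();print(s["contact_force"],s["clock"]);robot.hand_in()
```

```text
194 198 193
[ 0.15182373 -0.74333668 -0.48160442] 21.2
the job is handed in; nothing more can be done
```

The lamp carriage is on the rail, home against the stop, with its clamp knob tightened to the hard stop. I let go and handed the job in at 21.2 s of the 61 s allowed.

**What I did:** I slid the carriage on from the open end with the knob on the far side. On the first release I over-relaxed the push while still gripping and pulled the carriage back about 3.5 mm. I pushed it home again with shut fingers to a dead stop at about 33 N, and it stayed there when I backed off. Then I turned the knob clockwise until the torque rose to about 0.9 N m.

**Last checks:**
- **Position:** from the top view, the housing centre is at dock x = 25.1–25.2 mm (home is 25).
- **Knob:** the top view gives a joint angle of about 1.42 rad (stop at 1.4).
- **Other things:** the dish, lens, solvent, cup, brush and board show no change in the top view. The arm hid the driver there, but it looks unmoved in the side view.
- **Contact:** the robot was touching nothing at hand-in.

**Disagreements:**
- **Sideways position:** the screws give 1.6 mm sideways of centre and the window 0.7 mm. The clearance is 1.4 mm and the calibration is good to about 2 mm.
- **Along the rail:** before I clamped the knob, the side view put the carriage 1–2 mm short of the top view's figure, which is within its coarse pixel resolution.
- **Roller:** I did not see the click directly. I inferred it from the dead stop and from the carriage staying put.
- **Sliding force:** it reached about 24 N before the stop, more than the roughly 10 N expected from the roller alone.

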